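# Lock the bar into the drilling jig

## Robot

A 6-joint arm with a two-finger parallel gripper is mounted at the origin on a cart in front of the work surface, level with it; the furniture and walls round the work are solid. World frame = base frame: x ahead of the robot, y to its left, z up, the work surface at z = 0. Lengths are in m, angles in rad, forces in N, time in s.
With the tool pointing down it reaches from about 0.25 to 0.725 m from the base axis. Payload 4 kg.
Tool frame: the origin (TCP) lies midway between the tips of the shut fingers; the grasp point (between the pads) lies 19 mm behind it; y points along the fingers, x is the direction in which the jaws open and shut, and the axes are right-handed (so a half turn about y gives the same grasp; the last joint's range is limited). The gripper opens to 85 mm and grips with 20 to 120 N. Pads are 22 mm wide; open, the fingers measure 114 mm over their backs; the gripper's body (76 mm by 85 mm) begins 54 mm behind the grasp point. The pads swing forward as they close: fully open they stand 13 mm farther back than shut.
Start: joints at [0, 0.241, 0.005, 1.335, 0, 1.571], TCP at [0.5, -0, 0.231] pointing down, gripper open.
Joint ranges: [-2.72, 2.72], [-1.05, 1.87], [-1.09, 1.28], [-1.99, 2.15], [-1.42, 1.44], [-3.14, 3.14]. Speed limits (rad/s): [2.79, 2.79, 3.14, 3.14, 3.14, 3.14].

## Interface

Orientations are given as a unit quaternion [x, y, z, w].
In Python, from workcell import bot gives the robot as it stands. The module is installed in compiled form; this text tells all that it offers.
- The arm moves only by the shell command python3 -m inch 'ROWS'. ROWS is text: rows parted by semicolons, each of 7 numbers parted by spaces: the turn, a rotation vector about the tool's x, y, z in degrees, then the shift along the tool's x, y, z in mm, then the closure, from 0 (fully open) to 1 (shut). In form: ax ay az dx dy dz fingers; .... A call has 1 to 12 rows; each row shifts and turns the commanded pose from where the row before left it, along the tool's axes as they then stand; what a row does not reach is not made up. A row lasts 1/8 s, in which the tool goes at most 62.5 mm and 10.7 degrees, less where a joint would pass 70% of its speed; a pose out of reach is approached as far as the arm can. A call with a gripper value outside its range is refused whole. The fingers move at their own pace and stop on an object; the grip force is fixed at half the most. Time passes only in rows, so rows that do not move let the fingers close. It gives the time, the measured TCP pose, the force and the opening at its end, in the units of the state.
- bot.get_obs(): the state, without advancing time (a new reading comes with each control period).
- bot.camera(name): name is "scene" or "side" or "wrist"; returns a dict with "color" (400x640x3 uint8, blue, green, red), "fx", "fy", "cx", "cy" (pixels), "extrinsics" (4x4, takes a point from world to camera coordinates). Camera axes: x right, y up, looking along -z (the intrinsics and any distortion apply to the point x, -y, -z); pixel columns grow to the right and rows downward; lengths in m; the calibration is good to about 2 mm. A picture is of the moment at which its call begins. There is no depth.
- bot.job_done(): hands the job in, once; it reports no verdict.
Trained networks look in the newest picture that a camera, given by its name, has taken for a name from the list of things; names that differ only in an ending like _2 or _b are one class to them, and where a whole thing is asked for, a point or a joint stands for the part that bears it (a point fixed in the world has none). Each returns a list of dicts, best first, with "conf" (0 to 1); they miss things now and then, are a little off and sometimes report something else, mostly with a low value. They report only what shows in the picture. A call takes as long as a camera call.
- bot.look_for(name, camera): "extent" ([left, top, right, bottom] in pixels, round what is visible of it).
- bot.cut_out(name, camera): "region" (400x640 bool, what is visible of it) and "extent" ([left, top, right, bottom] in pixels, round what is visible of it).
- bot.spot_point(name, camera): "point" ([column, row] in pixels: a listed point, or the origin of a listed thing).
The state is a dict: "clock": time; "joint_pos": joint angles; "joint_vel": joint speeds; "tau": joint torques, N m; "eef_pos": TCP position; "tool_rot": TCP orientation; "ft_force": force on the tool from outside, world axes, zero at the start; "ft_torque": the same for the moment, N m; "grip_width": finger opening in m.
Only numpy, scipy, OpenCV 4.12 (cv2) and the standard library are available. Lean on these libraries where they do the work, as an engineer would, in place of code of your own. Each camera call takes 0.05 s, during which the arm holds its last target.

## Task

Lock the short steel bar into the drilling jig: with the fingertips push the red knob along the L-shaped slot in the jig's plate, round the corner and fully home to the far end of the short leg, so that the keeper tongue is latched over the bar. Only push the knob from its sides; do not take it between the fingers or drag it from on top. Leave the bar lying in its nest, do not disturb the things standing around the jig, and finish with the hand clear of everything.

Things in the scene. Friction and masses are not known exactly. Their poses are not given: they have to be found in the camera images.
- jig: Drilling jig fixed to the bench: bright steel base 192 x 130 mm with a flat blue plate on top (x -105 to +22 mm, y -62 to +62 mm, its top 29 mm above the bench, four 3 mm screw heads at its corners). Origin on the bench under the jig, z up; +x points roughly to the robot's left, -y roughly away from the robot. Nest with the bar at x 62, y 0 mm, beyond the plate.
- corner (a point): Where the knob's pin stands at the corner of the L-shaped slot, at the plate's top (29 mm above the bench). Slot 13 mm wide, inner corner rounded 4 mm. The long leg comes from 60 mm behind this point and runs along +x of the jig; the short leg leaves it along -y of the jig.
- slot_end (a point): Where the knob's pin stands at the far end of the short leg, 36 mm from the corner along -y of the jig, at the plate's top (29 mm above the bench).
- knob (a point): Middle of the red knob, on its axis, 48 mm above the bench. Knob 32 mm across, 34 to 63 mm above the bench (5 mm over the plate), on a 10 mm pin with 1.5 mm play each side in the slot. Below the plate it carries a dark steel tongue reaching 95 mm ahead along +x of the jig, over the bar. It cannot be lifted, turned or tilted, moves with about 1.5 to 2 N and stays where left.
- slide (a joint): Travel of the knob along +x of the jig (the long leg), m: 0 at the outer end, about 0.060 to 0.0615 when it stands against the wall at the corner. It starts somewhere between 0 and 0.02.
- cross (a joint): Travel of the knob along -y of the jig (the short leg), m: 0 in the long leg, about 0.0375 against the wall at the far end of the short leg. It can grow only while the knob stands at the corner.
- bar: Short grey steel bar offcut, 13 x 63 x 13 mm, lying loose in the nest along the jig's y. Origin: centre of its underside, 3 mm above the bench.
- coupling: Dark pipe coupling, 47 mm across, 50 mm high, standing loose beside the jig on the side away from the robot. Origin: centre of its underside.
- marker: White and black paint marker, 17 x 127 x 18 mm, lying loose beside the jig on the robot's side. Origin: centre of its underside.
- tin: Round paste tin with a red lid, 69 mm across, 50 mm high, standing loose to the left. Origin: centre of its underside.
- vice: Small grey machine vice, 70 x 181 x 44 mm, standing loose to the right. Origin: centre of its underside.

How it is judged:
On the way:
1. the knob has been pushed along the long leg to the corner and is still in line with it (value of joint slide above 0.055 m and value of joint cross below 0.008 m).
At the end, for the whole second after the job is handed in: The knob stands at the far end of the short leg (slide over 55 mm, cross over 34 mm of about 37.5 mm) and is at rest; the bar lies at rest in its nest, within 10 mm of its middle lengthwise and not raised by more than 5 mm (value of joint slide above 0.055 m and value of joint cross above 0.034 m and velocity of joint cross between -0.005 and 0.005 m/s and x of bar in the frame of jig between 0.054 and 0.071 m and y of bar in the frame of jig between -0.01 and 0.01 m and z of bar in the frame of jig below 0.008 m and linear speed of bar below 0.02 m/s); the robot touches nothing.
It fails at once if the knob is taken between the fingers, or dragged from on top (the fingers touch it while the grasp point is within 10 mm of its axis) (contact force between the fingers and cross above 0.3 N and horizontal distance between the grasp point and knob below 0.01 m).
It fails at once if the bar is lifted or pushed out of its nest (not (x of bar in the frame of jig between 0.054 and 0.071 m and y of bar in the frame of jig between -0.01 and 0.01 m and z of bar in the frame of jig below 0.008 m)).
It fails at once if one of the things around the jig (coupling, marker, tin, vice) is moved by more than 20 mm (distance of any of coupling, marker, tin, vice from where it was at the start of the episode above 0.02 m).
It also fails if it takes over 42 s, if anything falls off the work surface, if the arm or the gripper's body presses on something with over 40 N, if the wrist force passes 120 N, or if a joint passes its speed limit or range.

## Working session

There is one attempt and no reset: what is moved stays moved. The work goes in short steps, Python scripts to look and compute and a shell command to move; the robot and the scene stay as the last step left them, time stands still between calls to the robot, and variables do not carry over. Pictures are saved under pics/ and viewed, and the job is handed in when it is done.

```bash
mkdir -p pics
cat > h.py <<'E'
import numpy as np, cv2
from workcell import bot
def ray(c,px):
    E=np.array(c["extrinsics"]);R=E[:3,:3];t=E[:3,3]
    d=np.array([(px[0]-c["cx"])/c["fx"],-(px[1]-c["cy"])/c["fy"],-1.0])
    return -R.T@t, R.T@d
def onz(c,px,z):
    o,d=ray(c,px); return o+d*(z-o[2])/d[2]
def proj(c,p):
    E=np.array(c["extrinsics"]);q=E[:3,:3]@np.array(p)+E[:3,3]
    return c["cx"]+c["fx"]*q[0]/-q[2], c["cy"]-c["fy"]*q[1]/-q[2]
E
python3 - <<'E'
from h import *
o=bot.get_obs();print({k:np.round(v,3) for k,v in o.items()})
Z=dict(corner=.029,slot_end=.029,knob=.048,jig=0,bar=.003,coupling=0,marker=0,tin=0,vice=0)
for n in("scene","side","wrist"):
    c=bot.camera(n);cv2.imwrite(f"pics/a_{n}.png",c["color"])
    print(n,[k for k in c])
    for k,z in Z.items():
        r=bot.spot_point(k,n)
        for a in r[:2]: print(k,round(a["conf"],2),np.round(a["point"]),np.round(onz(c,a["point"],z),4))
print(bot.get_obs()["clock"])
E
```

```text
{'clock': np.float64(0.0), 'joint_pos': array([-0.   ,  0.241,  0.004,  1.335, -0.   ,  1.571]), 'joint_vel': array([ 0.001, -0.002, -0.   ,  0.   , -0.   , -0.001]), 'tau': array([ 1.0000e-03, -3.7232e+01,  2.5241e+01,  1.7000e-02,  0.0000e+00,
        0.0000e+00]), 'eef_pos': array([ 0.499, -0.   ,  0.23 ]), 'tool_rot': array([ 0.707, -0.001, -0.001, -0.707]), 'ft_force': array([0.216, 0.147, 0.829]), 'ft_torque': array([-0.017, -0.01 , -0.029]), 'grip_width': np.float64(0.085)}
scene ['color', 'fx', 'fy', 'cx', 'cy', 'extrinsics']
corner 0.97 [329. 211.] [0.4913 0.0699 0.029 ]
slot_end 0.8 [321. 203.] [0.5299 0.0544 0.029 ]
slot_end 0.29 [293. 202.] [0.5822 0.0989 0.029 ]
knob 0.58 [347. 195.] [0.4865 0.0078 0.048 ]
jig 0.77 [320. 215.] [0.523  0.0641 0.    ]
bar 0.56 [301. 225.] [0.5282 0.1284 0.003 ]
coupling 0.94 [295. 201.] [0.6155 0.0604 0.    ]
coupling 0.45 [347. 197.] [ 0.5243 -0.0416  0.    ]
marker 0.63 [347. 235.] [0.4263 0.0818 0.    ]
tin 0.68 [241. 318.] [0.4175 0.4004 0.    ]
vice 0.87 [378. 156.] [ 0.5956 -0.2822  0.    ]
side ['color', 'fx', 'fy', 'cx', 'cy', 'ext
[... 344 characters left out ...]
57 [290. 206.] [0.4173 0.0732 0.    ]
tin 0.83 [284. 151.] [ 0.4197  0.4091 -0.    ]
tin 0.35 [322. 189.] [0.531  0.1494 0.    ]
vice 0.85 [372. 287.] [ 0.6028 -0.2956  0.    ]
wrist ['color', 'fx', 'fy', 'cx', 'cy', 'extrinsics']
corner 0.81 [310. 110.] [0.4926 0.0629 0.029 ]
slot_end 0.77 [349. 114.] [0.5336 0.0591 0.029 ]
knob 0.68 [306. 163.] [0.489  0.0097 0.048 ]
jig 0.83 [329. 103.] [0.5138 0.0701 0.    ]
bar 0.76 [344.  42.] [0.5285 0.1321 0.003 ]
bar 0.42 [248.  95.] [0.4236 0.0787 0.003 ]
coupling 0.96 [422. 112.] [0.6199 0.0597 0.    ]
coupling 0.72 [306. 160.] [0.4875 0.0045 0.    ]
marker 0.81 [252.  95.] [0.4268 0.078  0.    ]
vice 0.64 [391. 363.] [ 0.6072 -0.2908  0.    ]
1.5
```

View pics/a_wrist.png

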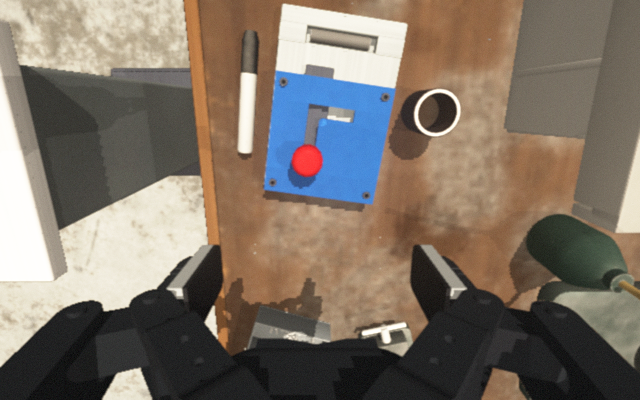

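View pics/a_scene.png

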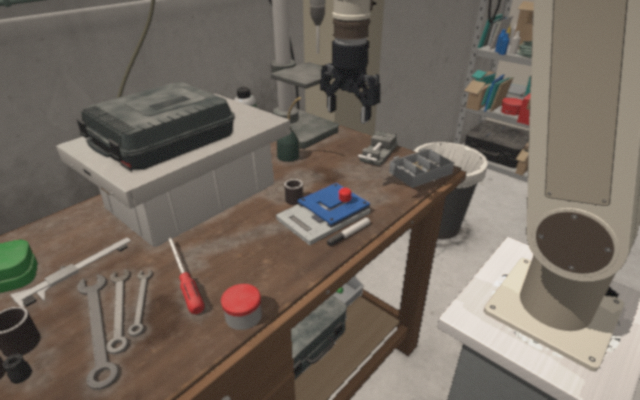

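View pics/a_side.png

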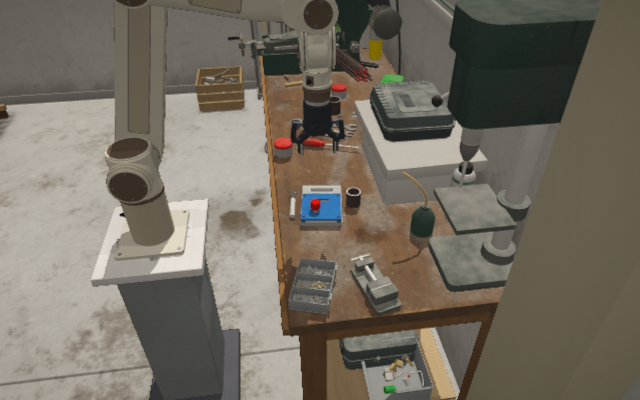

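```bash
cat > m.py <<'E'
from h import *
def meas(tag):
    c=bot.camera("wrist");im=c["color"];cv2.imwrite(f"pics/{tag}.png",im)
    hsv=cv2.cvtColor(im,cv2.COLOR_BGR2HSV)
    red=(((hsv[...,0]<8)|(hsv[...,0]>172))&(hsv[...,1]>180)&(hsv[...,2]>90)).astype(np.uint8)
    n,l,s,cen=cv2.connectedComponentsWithStats(red);i=1+np.argmax(s[1:,4])
    cnt=cv2.findContours((l==i).astype(np.uint8),0,1)[0][0];cc,r=cv2.minEnclosingCircle(cnt)
    k=onz(c,cc,.055);print("knob",np.round(cc,1),round(r,1),np.round(k,4),"diam",np.linalg.norm(onz(c,(cc[0]+r,cc[1]),.055)-onz(c,(cc[0]-r,cc[1]),.055)))
    b=((hsv[...,0]>100)&(hsv[...,0]<120)&(hsv[...,1]>150)).astype(np.uint8)
    n,l,s,cen=cv2.connectedComponentsWithStats(b);i=1+np.argmax(s[1:,4])
    cnt=cv2.findContours((l==i).astype(np.uint8),0,1)[0][0].reshape(-1,2).astype(float)
    P=np.array([onz(c,p,.029)[:2] for p in cnt])
    (cx,cy),(w,h),a=cv2.minAreaRect((P*1000).astype(np.float32));print("plate",cx,cy,w,h,a)
    for n in("corner","slot_end"):
        for a in bot.spot_point(n,"wrist")[:1]: print(n,a["conf"],np.round(onz(c,a["point"],.029),4))
E
python3 -c "
from m import *
meas('b')"
```

```text
knob [306.9 160.3] 15.6 [0.49  0.014 0.055] diam 0.03157368170486321
plate 510.4021301269531 30.749378204345703 125.8896713256836 122.1593246459961 81.90294647216797
corner 0.94 [0.4961 0.0607 0.029 ]
slot_end 0.77 [0.534  0.0572 0.029 ]
```

```bash
python3 -m inch '0 8 0 0 0 0 1; 0 0 0 -11 0 -33 1; 0 0 0 0 30 0 1; 0 0 0 0 40 0 1; 0 0 0 0 40 0 1; 0 0 0 0 0 0 1; 0 0 0 0 0 0 1'; python3 -c "
from m import *
meas('c')"
```

```text
clock: 2.52
eef_pos: [0.4855, -0.0312, 0.1226]
tool_rot: [-0.705, 0.049, -0.05, 0.705]
ft_force: [0.1, -0.5, 0.4]
grip_width: 0.0
knob [314.5 142. ] 24.0 [0.4901 0.0137 0.055 ] diam 0.03161713283622816
plate 510.8841552734375 30.91785430908203 125.9188461303711 123.21650695800781 81.9834213256836
corner 0.39 [0.5131 0.0666 0.029 ]
```

View pics/c.png

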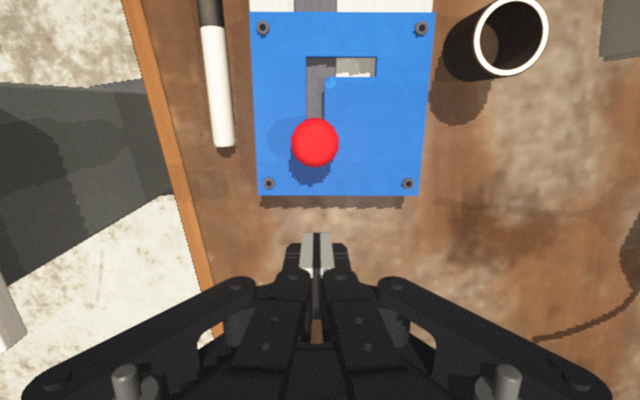

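```bash
python3 -c "
from h import *
c=bot.camera('wrist')
for p in [(314.5,57),(314.5,67),(306,67),(323,90),(375,67)]: print(p,onz(c,p,.029))
k=onz(c,(314.5,67),.029);u=np.array([.139,.990]);v=np.array([.990,-.139])
kn=np.array([.490,.0135]);t=bot.get_obs()['eef_pos'];print(t)
for n,q in(('corner',k[:2]),('knob',kn),('tcp',t[:2])):print(n,q@v*1e3,q@u*1e3)
"
```

```text
(314.5, 57) [0.49856971 0.06837955 0.029     ]
(314.5, 67) [0.49766993 0.06199306 0.029     ]
(306, 67) [0.49181041 0.06280765 0.029     ]
(323, 90) [0.50151532 0.04607578 0.029     ]
(375, 67) [0.53940735 0.05619071 0.029     ]
[ 0.48586706 -0.0312029   0.12303257]
corner 484.0761990480189 130.54925007273422
knob 483.22349999999994 81.47500000000001
tcp 485.34559381577856 36.644648930550865
```

```bash
python3 -m inch '0 0 0 -2 40 0 1; 0 0 0 0 43 0 1; 0 0 0 0 0 0 1; 0 0 0 0 0 10 1; 0 0 0 0 0 6 1; 0 0 0 0 0 8 1; 0 0 0 0 0 10 1; 0 0 0 0 0 10 1; 0 0 0 0 0 10 1; 0 0 0 0 0 6 1; 0 0 0 0 0 0 1'; python3 -c "
from m import *
meas('d')
t=bot.get_obs()['eef_pos'][:2];print(t@[.139,.99],t@[.99,-.139])"
```

```text
clock: 4.1
eef_pos: [0.4905, 0.0294, 0.038]
tool_rot: [-0.705, 0.049, -0.049, 0.706]
ft_force: [-0.9, 0.1, 0.2]
grip_width: -0.0002
knob [321.9 204.8] 39.8 [0.4963 0.058  0.055 ] diam 0.0330688841307399
plate 512.0734252929688 41.28647232055664 105.15754699707031 123.7258529663086 81.55411529541016
corner 0.66 [0.4951 0.0628 0.029 ]
slot_end 0.63 [0.5309 0.0572 0.029 ]
0.0965287001352349 0.48144387060375593
```

View pics/d.png

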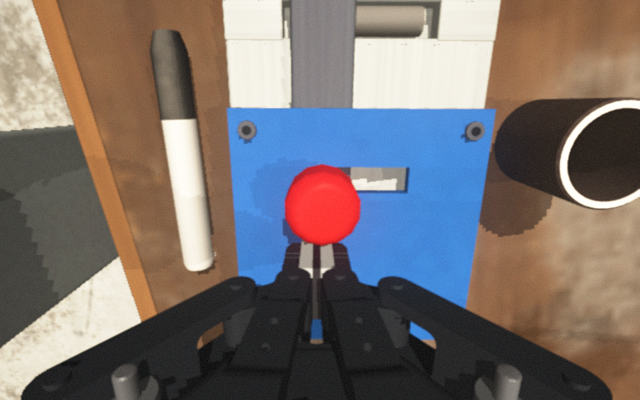

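```bash
python3 -m inch '0 0 0 0 0 3 1; 0 0 0 0 0 2 1; 0 0 0 0 0 1 1; 0 0 0 0 0 0 1'; python3 -m inch '0 0 0 0 0 1 1; 0 0 0 0 0 0 1';python3 -c "
from m import *
meas('e')
t=bot.get_obs()['eef_pos'][:2];print(t@[.139,.99],t@[.99,-.139])"
```

```text
clock: 4.75
eef_pos: [0.4914, 0.0345, 0.0381]
tool_rot: [0.705, -0.05, 0.049, -0.705]
ft_force: [-0.9, -1.6, -0.1]
grip_width: 0.0001
clock: 5.0
eef_pos: [0.4917, 0.0355, 0.0383]
tool_rot: [0.705, -0.049, 0.049, -0.705]
ft_force: [-1.5, -1.0, -0.2]
grip_width: 0.0
knob [320.9 206.6] 39.9 [0.497  0.0633 0.055 ] diam 0.03327785094403561
plate 512.6781005859375 44.263710021972656 99.87732696533203 123.6302261352539 81.77394104003906
slot_end 0.57 [0.5326 0.0573 0.029 ]
0.10350250002504 0.4820114807294012
```

```bash
for i in 1; do python3 -m inch '0 0 0 0 0 1 1; 0 0 0 0 0 0 1'; done; python3 -m inch '0 0 0 0 0 1 1; 0 0 0 0 0 0 1'
```

```text
clock: 5.4
eef_pos: [0.492, 0.0365, 0.0383]
tool_rot: [-0.705, 0.049, -0.049, 0.705]
ft_force: [-1.2, -1.1, -0.1]
grip_width: -0.0002
clock: 5.65
eef_pos: [0.4921, 0.0374, 0.0383]
tool_rot: [0.706, -0.049, 0.049, -0.705]
ft_force: [-1.0, -1.9, -0.6]
grip_width: -0.0001
```

```bash
python3 -m inch '0 0 0 0 0 1 1; 0 0 0 0 0 0 1'; python3 -m inch '0 0 0 0 0 1 1; 0 0 0 0 0 0 1'; python3 -c "
from m import *
meas('f')
t=bot.get_obs()['eef_pos'][:2];print(t@[.139,.99],t@[.99,-.139])"
```

```text
clock: 5.9
eef_pos: [0.4921, 0.0376, 0.0383]
tool_rot: [0.706, -0.05, 0.049, -0.705]
ft_force: [-1.2, -4.0, -0.4]
grip_width: 0.0001
clock: 6.15
eef_pos: [0.4922, 0.0378, 0.0383]
tool_rot: [0.707, -0.05, 0.05, -0.704]
ft_force: [-1.5, -8.0, 1.0]
grip_width: 0.0001
knob [321.5 207.2] 39.9 [0.4977 0.0654 0.055 ] diam 0.0332889552337815
plate 512.7771606445312 45.238121032714844 97.85588073730469 123.59471893310547 81.7573013305664
slot_end 0.78 [0.5323 0.0573 0.029 ]
0.10578175204332098 0.48198805485677254
```

View pics/f.png

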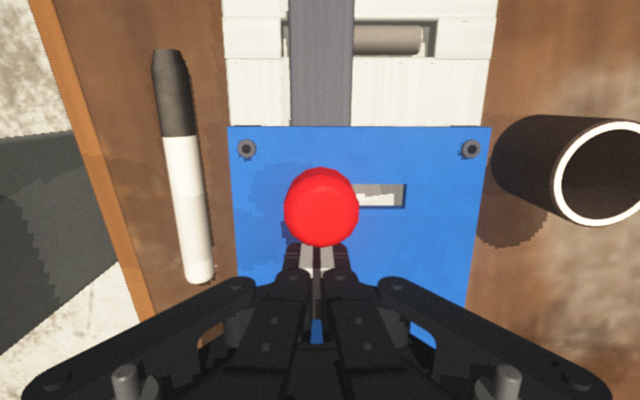

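```bash
python3 -m inch '0 0 0 0 0 -14 1; 0 0 0 -20 0 0 1; 0 0 0 -22 0 0 1; 0 0 0 0 0 20 1; 0 0 0 0 0 19 1; 0 0 0 0 0 0 1'; python3 -c "
from m import *
meas('g')
t=bot.get_obs()['eef_pos'][:2];print(t@[.139,.99],t@[.99,-.139])"
```

```text
clock: 7.05
eef_pos: [0.4551, 0.0711, 0.0387]
tool_rot: [-0.705, 0.048, -0.049, 0.706]
ft_force: [-0.3, 0.7, 0.2]
grip_width: 0.0005
knob [412.  263.1] 41.2 [0.4966 0.0673 0.055 ] diam 0.03630932629159613
plate 513.4658203125 48.53847122192383 92.18663024902344 123.65423583984375 81.74517822265625
corner 0.6 [0.4972 0.063  0.029 ]
slot_end 0.92 [0.5342 0.0555 0.029 ]
0.13218518319412514 0.4400639242775387
```

View pics/g.png

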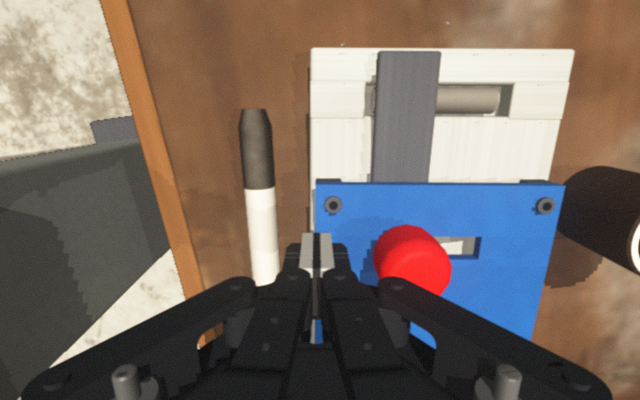

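```bash
python3 -m inch '0 0 0 8 0 0 1; 0 0 0 5 0 0 1; 0 0 0 5 0 0 1; 0 0 0 6 0 0 1; 0 0 0 6 0 0 1; 0 0 0 6 0 0 1; 0 0 0 5 0 0 1; 0 0 0 0 0 0 1'; python3 -c "
from m import *
meas('i')
t=bot.get_obs()['eef_pos'][:2];print(t@[.139,.99],t@[.99,-.139])"
```

```text
clock: 8.2
eef_pos: [0.4957, 0.0643, 0.0382]
tool_rot: [-0.705, 0.049, -0.05, 0.705]
ft_force: [-0.4, -0.7, 0.3]
grip_width: -0.0001
knob [382.9 259.6] 39.7 [0.5245 0.0641 0.055 ] diam 0.034763046998604406
plate 514.7282104492188 59.03925704956055 71.53407287597656 123.53862762451172 81.62909698486328
corner 0.59 [0.4968 0.0634 0.029 ]
slot_end 0.83 [0.5313 0.0575 0.029 ]
0.13277914130512394 0.48169717813972174
```

View pics/i.png

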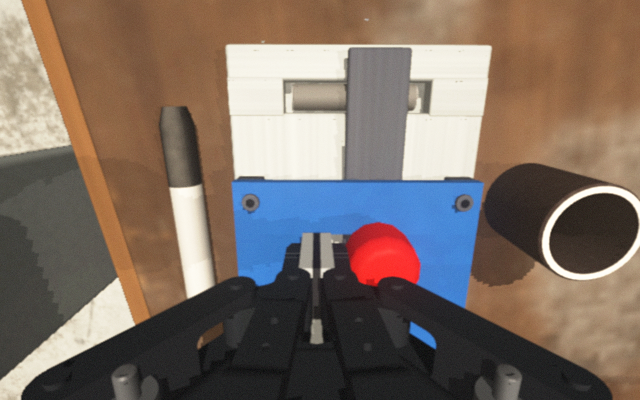

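```bash
python3 -m inch '0 0 0 4 0 0 1; 0 0 0 2 0 0 1; 0 0 0 1 0 0 1; 0 0 0 0 0 0 1';  python3 -m inch '0 0 0 2 0 0 1; 0 0 0 0 0 0 1';  python3 -m inch '0 0 0 1 0 0 1; 0 0 0 0 0 0 1'
```

```text
clock: 8.85
eef_pos: [0.5021, 0.0635, 0.0384]
tool_rot: [-0.705, 0.049, -0.049, 0.705]
ft_force: [-1.1, 0.5, 1.1]
grip_width: 0.0
clock: 9.1
eef_pos: [0.5041, 0.0631, 0.0383]
tool_rot: [-0.705, 0.049, -0.049, 0.705]
ft_force: [-1.1, 0.6, -0.3]
grip_width: -0.0005
clock: 9.35
eef_pos: [0.5049, 0.063, 0.0383]
tool_rot: [-0.705, 0.049, -0.049, 0.705]
ft_force: [-1.7, 1.3, 0.4]
grip_width: -0.0
```

```bash
python3 -m inch '0 0 0 1 0 0 1; 0 0 0 0 0 0 1';  python3 -m inch '0 0 0 1 0 0 1; 0 0 0 0 0 0 1';  python3 -m inch '0 0 0 1 0 0 1; 0 0 0 0 0 0 1'
```

```text
clock: 9.6
eef_pos: [0.5059, 0.0628, 0.0383]
tool_rot: [-0.705, 0.049, -0.049, 0.705]
ft_force: [-0.4, 1.7, 0.9]
grip_width: 0.0001
clock: 9.85
eef_pos: [0.5063, 0.0628, 0.0383]
tool_rot: [-0.705, 0.05, -0.049, 0.705]
ft_force: [-2.9, 1.6, 2.5]
grip_width: -0.0003
clock: 10.1
eef_pos: [0.5065, 0.0627, 0.0382]
tool_rot: [-0.705, 0.05, -0.048, 0.705]
ft_force: [-6.1, 1.1, 3.2]
grip_width: 0.0
```

```bash
python3 -m inch '0 0 0 -10 0 0 1; 0 0 0 -10 0 0 1; 0 0 0 0 -30 0 1; 0 0 0 0 -40 -20 1; 0 0 0 0 -40 -40 1; 0 0 0 0 -30 -20 1; 0 0 0 0 0 0 1'; python3 -c "
from m import *
meas('j')
c=bot.camera('side')
cv2.imwrite('pics/js.png',cv2.resize(c['color'][150:320,240:440],None,fx=3,fy=3))"
```

```text
clock: 10.98
eef_pos: [0.4785, -0.0152, 0.181]
tool_rot: [0.705, -0.048, 0.053, -0.705]
ft_force: [0.5, 0.2, 0.8]
grip_width: 0.0001
knob [371.  88.] 20.6 [0.5338 0.0591 0.055 ] diam 0.033181852080826135
plate 510.1494445800781 31.149368286132812 126.02433013916016 122.30304718017578 81.80304718017578
corner 0.93 [0.4946 0.0625 0.029 ]
slot_end 0.86 [0.5307 0.0547 0.029 ]
```

View pics/j.png

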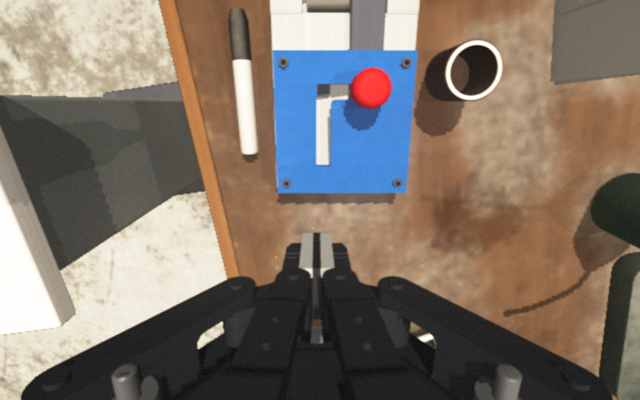

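View pics/js.png

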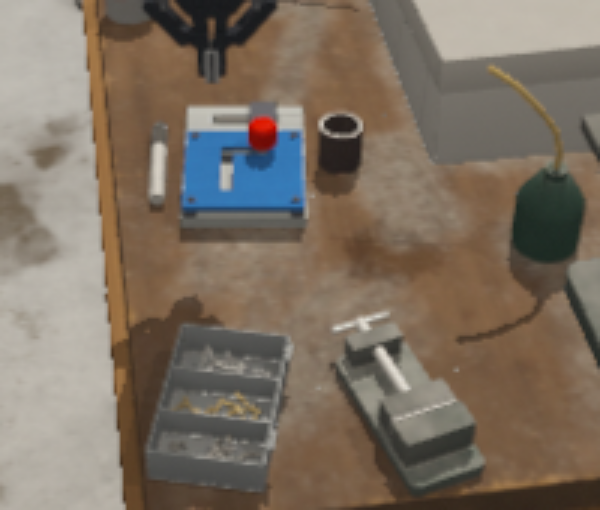

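```bash
python3 -c "
from h import *
c=bot.camera('wrist')
for n in('coupling','marker'):
    r=bot.spot_point(n,'wrist')
    if r: print(n,r[0]['conf'],onz(c,r[0]['point'],0))
c=bot.camera('side')
r=bot.spot_point('bar','side')
if r: print('bar',r[0]['conf'],onz(c,r[0]['point'],.003))
o=bot.get_obs();print(o['ft_force'],o['clock']);bot.job_done()"
```

```text
coupling 0.86 [0.61744108 0.06331582 0.        ]
marker 0.58 [0.42411516 0.07664861 0.        ]
bar 0.57 [ 0.60371768 -0.29452302  0.003     ]
[ 0.13940529 -0.23442262 -0.30032095] 11.425
the job is handed in; nothing more can be done
```

The red knob is at the far end of the short leg, with the tongue over the bar, and I have handed the job in at about 11.4 s. No verdict was reported.

I pushed the knob from its sides with the shut fingertips. First I pushed it along the long leg until the corner wall stopped it at about 8 N. Then I went round and pushed it along the short leg until the end wall stopped it at about 6 N. After that I drew the hand off and raised it.

**Last checks:**
- **Knob:** the wrist picture puts it about 37 mm across from the long leg, against the 34 mm needed.
- **Bar:** it shows in its nest under the tongue in the side picture. The network's last bar reading was wrong, because it pointed at the vice. The bar therefore rests on the pictures, not on a measurement.
- **Coupling and marker:** both are within about 4 mm of their first readings, which is within measurement error.
- **Tin and vice:** I did not measure these again. The hand never went near them.
- **Contact:** the force reading on the tool is near zero, so the hand is clear.

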